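# Load two blanks into the spring-lift magazine

### The arm

A 6-joint arm with a two-finger parallel gripper is mounted at the origin on the work surface. World frame = base frame: x ahead of the robot, y to its left, z up, the work surface at z = 0. Lengths are in mm, angles in rad, forces in N, time in s.
With the tool pointing down it reaches from about 375 to 975 mm from the base axis. Payload 3.8 kg.
Tool frame: the origin (TCP) lies between the finger pads; the fingertips stand 19 mm ahead of it and the grasp point (between the pads) is the TCP; z points along the fingers, y is the line along which they close (so a half turn about z gives the same grasp; the last joint's range is limited). The gripper opens to 88 mm and grips with 3 to 60 N. Pads are 18 mm wide; open, the fingers measure 123 mm over their backs; the gripper's body (75 mm by 187 mm) begins 45 mm behind the grasp point.
Start: joints at [1.116, 0.264, 1.604, -0, 1.274, -0.037], TCP at [273.879, 616.935, 257.706] pointing down, gripper open.
Joint ranges: [-2.63, 2.63], [-0.94, 2.18], [0.31, 2.57], [-1.31, 4.45], [0, 2.66], [-2.55, 2.55]. Speed limits (rad/s): [2.57, 2.57, 3.14, 3.14, 3.14, 3.14].

### API

Orientations are given as a unit quaternion [x, y, z, w].
In Python, from bench import manip gives the robot as it stands. Calls block until the motion is done:
- manip.movep(position, orientation): joint-space move of the TCP to a pose.
- manip.movel(position, ori=None, vel=150): straight line of the TCP; ori=None keeps the orientation; vel is the mean speed in mm/s.
- manip.move_joints(angles): joint-space move.
- manip.gripper_open() and manip.gripper_close(): open the fingers fully, or close them until they stop; the grip force is fixed at half the most.
- manip.dwell(seconds).
- manip.ik(position, orientation): joint angles nearest the present ones, or None.
- manip.get_image(name): name is "scene" or "side" or "wrist"; returns the picture (480x640x3 uint8, blue, green, red); there is no depth.
- manip.camera_info(name): a dict with "fov_y" (degrees; the focal length in pixels is half the picture's height over the tangent of half this angle, whatever the lens; pixels are square), "cx", "cy" (the principal point, pixels), "R" (3x3) and "t" (3): a world point X has camera coordinates R X + t. Camera axes: x right, y down, z forward; pixel columns grow to the right and rows downward; lengths in mm; the calibration is good to about 2 mm. A picture is of the moment at which its call begins: read the wrist's pose just before it. camera_info takes no time and is no camera call; for the wrist camera it gives the pose at the moment of the call.
A pose or a line that the arm cannot do raises manip.IKError and nothing moves.
- manip.close_job(): hands the job in; it is judged then, once.
Readings, each from a call of its own:
- manip.read_t(): time.
- manip.read_qpos(): joint angles.
- manip.read_dq(): joint speeds.
- manip.read_effort(): joint torques, N m.
- manip.read_eef_pos(): TCP position.
- manip.read_orientation(): TCP orientation.
- manip.read_force(): force on the tool from outside, world axes, zero at the start.
- manip.read_torque(): the same for the moment, N m.
- manip.read_finger_gap(): finger opening in mm.
- manip.read_grasp_force(): force on a finger pad.
Only numpy, scipy, OpenCV 4.12 (cv2) and the standard library are available. Lean on these libraries where they do the work, as an engineer would, in place of code of your own. Each camera call takes 0.05 s, during which the arm holds its last target. There are 200 camera calls.

### The job

Load both round aluminium blanks into the spring-lift magazine, one at a time: set a blank flat between the guide posts and push it down against the sprung platform until the two catches snap shut over it, then push the other one down on top of it in the same way. Finish with both blanks held under the closed catches, and leave the other things on the bench where they stand.

Things in the scene. Friction and masses are not known exactly. Their poses are not given: they have to be found in the camera images.
- magazine: spring-lift magazine, fixed: steel base 100 (x) x 110 (y) x 12 mm; four guide posts 10 mm thick, tops 101 mm above the table, on a 34.5 mm circle at 50 degrees either side of its +x and -x axes (1.5 mm clearance round a blank; gaps facing +x and -x are 42 mm wide, free for fingers); catches on its +y and -y sides between cheeks 100 mm high. Origin: base underside, on the well axis; z up
- mouth (a point): on the magazine's axis, level with the underside of the shut catches, 71 mm above the table. A blank lowered between the posts rests on the sloping catches, underside about 7 mm above this point, top 25 mm above it, and stays when released. Pushed at its middle until its top is 4 to 10 mm below this point it latches; let go, it rises until its top meets the catches at this height
- lift (a joint): black sprung platform, 52 mm across, that carries the pile: 0 = fully up (top 1 mm below the mouth point), grows as it sinks, in m, stop at 0.050; about 0.017 with one latched blank, 0.035 with two. Spring: 5 N at the top, plus 170 N/m; pushing a blank past the catches takes about 5 to 12 N in all
- catch_left (a joint): steel catch on the magazine's +y side, 14 mm wide, pivot 93 mm above the table, 38 mm off the axis: 0 = shut (its tip 24 mm off the axis, 4 mm over a blank's edge), grows as it is pushed outward, in rad; springs shut by itself
- catch_right (a joint): the same catch on the -y side
- blank_a_center (a point): solid round aluminium blank (thick plain disc, no hole), 56 mm diameter, 18 mm thick, about 0.12 kg, lying flat on the table at the start; this point is its centre, half-way up (9 mm above its underside); its z is the disc's axis; the two blanks are alike
- blank_b_center (a point): solid round aluminium blank (thick plain disc, no hole), 56 mm diameter, 18 mm thick, about 0.12 kg, lying flat on the table at the start; this point is its centre, half-way up (9 mm above its underside); its z is the disc's axis; the two blanks are alike
- glue: bystander, leave alone: white round glue bottle with red cap, 54 mm across, 150 mm tall; origin at the middle of its underside
- spray: bystander, leave alone: white and red round spray can, 60 mm across, 160 mm tall; origin at the middle of its underside
- driver: bystander, leave alone: screwdriver lying on the table, about 200 mm long; origin at the underside below its mid-length, x towards the blade
- loupe: bystander, leave alone: small black eye loupe, waisted, 38 mm across, 32 mm tall; origin at the middle of its underside
- collar: bystander, leave alone: steel collar (ring) with a hole, 40 mm across, 14 mm high, smaller than the blanks; origin at the middle of its underside
- cup: bystander, leave alone: open grey plastic cup, 64 mm across, 60 mm tall; origin at the middle of its underside
Mind the look-alikes: they are no part of the job. Leave any green look-alike of the part that bears blank_b_center alone.

How it is judged:
By the outcome, as a careful person would: the job done as asked, in the order asked, and still so for the second after the job is handed in, with the robot touching nothing.
It also fails if it takes over 64 s, if anything falls off the work surface, if the arm or the gripper's body presses on something with over 40 N, if the wrist force passes 120 N, or if a joint passes its speed limit or range.

## Working session

There is one attempt and no reset: what is moved stays moved. The work goes in short steps, each a Python script; the robot and the scene stay as the last script left them, time stands still between calls to the robot, and variables do not carry over. Pictures are saved under pics/ and viewed, at most 12 in all, crops included, and the job is handed in when it is done.

```bash
mkdir -p pics; ls; python3 - <<'E'
from bench import manip
import cv2
for n in ("scene","side","wrist"):
    cv2.imwrite(f"pics/{n}0.png",manip.get_image(n))
    c=manip.camera_info(n); print(n,c)
print(manip.read_t(),manip.read_orientation(),manip.read_finger_gap())
E
```

```text
pics
scene {'fov_y': 57.333846841859554, 'cx': 316.7119630707738, 'cy': 235.42274396629327, 'R': array([[-0.78926954,  0.61398826,  0.00848595],
       [ 0.49750683,  0.64751315, -0.57724663],
       [-0.35991742, -0.45138136, -0.81652576]]), 't': array([ 417.28999622, -198.93695603, 1445.22079206])}
side {'fov_y': 45.887953024702526, 'cx': 327.45046456735383, 'cy': 240.3189877475345, 'R': array([[ 9.88424462e-01, -1.51713291e-01, -4.01048470e-04],
       [-1.08971275e-01, -7.08112559e-01, -6.97640211e-01],
       [ 1.05557305e-01,  6.89608353e-01, -7.16448166e-01]]), 't': array([-526.68397665,  136.07029999, 1204.20872148])}
wrist {'fov_y': 60.637914168983116, 'cx': 319.9595418753345, 'cy': 239.07775682116753, 'R': array([[ 0.40629023,  0.91374348, -0.00104792],
       [ 0.88129469, -0.39155866,  0.26457795],
       [ 0.24134605, -0.10841896, -0.96436373]]), 't': array([-673.78520703,  -37.1243872 ,  389.19676097])}
0.15 [ 2.07370214e-01  9.78262155e-01 -8.41299031e-04 -2.04930601e-04] 87.76904189023463
```

View pics/scene0.png

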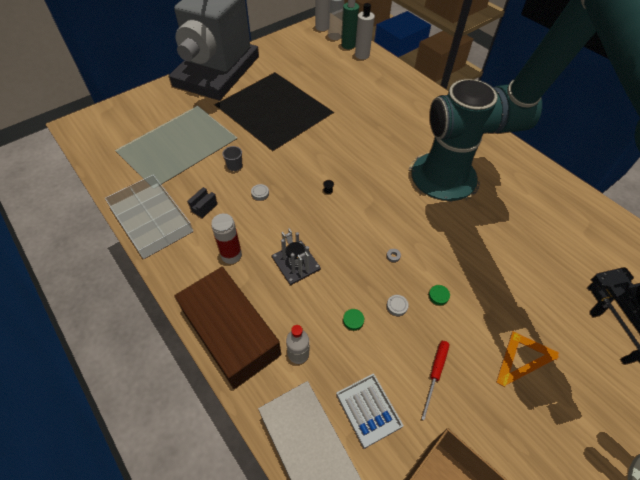

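View pics/side0.png

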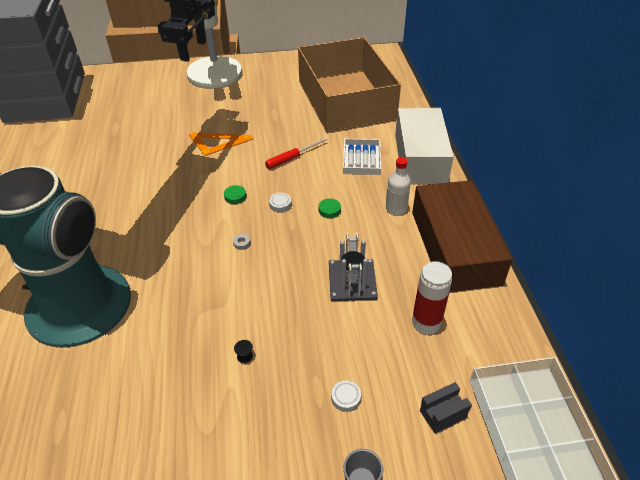

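The two silver blanks are at scene (260,192) and (397,305), which are (346,395) and (280,202) in the side view. The green discs are look-alikes. The magazine is at scene (296,258) and side (353,270). I'll enlarge these next.

```bash
cat > h.py <<'E'
import numpy as np, cv2
from bench import manip
def K(c): f=240/np.tan(np.radians(c["fov_y"])/2); return f
def onplane(c,uv,z):
    f=K(c); d=c["R"].T@np.array([(uv[0]-c["cx"])/f,(uv[1]-c["cy"])/f,1]); o=-c["R"].T@c["t"]
    return o+d*(z-o[2])/d[2]
def proj(c,X):
    p=c["R"]@np.asarray(X,float)+c["t"]; return p[:2]/p[2]*K(c)+[c["cx"],c["cy"]]
E
python3 - <<'E'
from h import *
S=manip.camera_info("scene"); D=manip.camera_info("side")
for a,b,z in (((260,191),(346,394),18),((397,304),(280,201),18),((296,264),(353,284),12)):
    print(onplane(S,a,z),onplane(D,b,z))
s=cv2.imread("pics/scene0.png"); d=cv2.imread("pics/side0.png")
def crop(i,u,v,w,h,k): return cv2.resize(i[v-h//2:v+h//2,u-w//2:u+w//2],None,fx=k,fy=k,interpolation=cv2.INTER_CUBIC)
top=np.hstack([crop(s,296,258,66,60,6),crop(d,353,265,66,60,6)])
bot=np.hstack([crop(s,260,192,32,36,6),crop(s,397,305,34,36,6),crop(d,346,395,32,36,6),crop(d,280,202,34,36,6)])
cv2.imwrite("pics/c1.png",np.vstack([top,bot]))
E
```

```text
[ 524.67177743 -294.69217466   18.        ] [ 520.71677403 -302.84240387   18.        ]
[456.6509945  250.60916416  18.        ] [451.03826819 242.75033952  18.        ]
[591.89255868 -13.33773807  12.        ] [582.25035616 -42.82811608  12.        ]
```

View pics/c1.png

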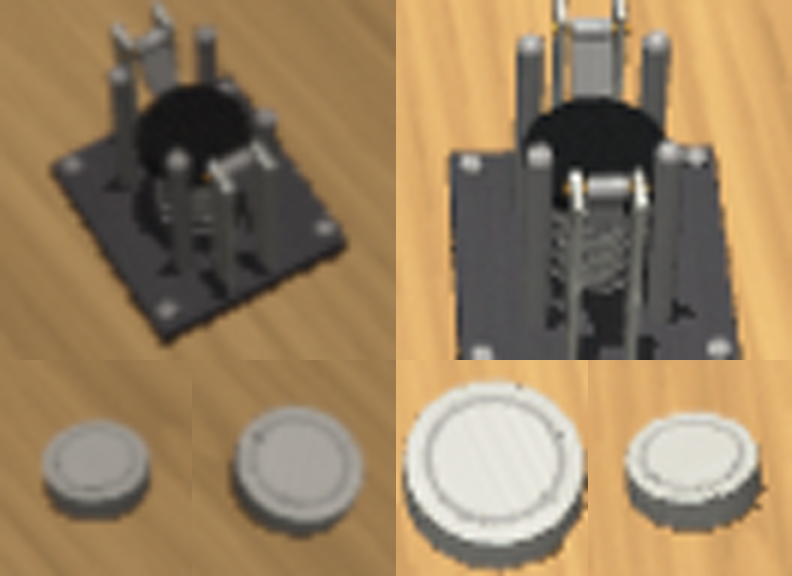

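```bash
python3 - <<'E'
from h import *
S=manip.camera_info("scene"); D=manip.camera_info("side")
q=lambda x,y,x0,y0,u,v:(u+(x-x0+.5)/6-.5,v+(y-y0+.5)/6-.5)
print("A",onplane(S,q(96,455,0,360,244,174),18),onplane(D,q(495,462,396,360,330,377),18))
print("B",onplane(S,q(299,464,192,360,380,287),18),onplane(D,q(692,457,588,360,263,184),18))
for P in ([(119,74),(205,33),(264,117),(177,158)],): 
    X=np.array([onplane(S,q(*p,0,0,263,228),101) for p in P]); print(X,X.mean(0))
P=[(530,43),(656,41),(668,151),(539,152)]
X=np.array([onplane(D,q(*p,396,0,320,235),101) for p in P]); print(X,X.mean(0))
W=manip.camera_info("wrist"); R=manip.read_orientation()
from scipy.spatial.transform import Rotation as Ro
Rt=Ro.from_quat(R).as_matrix(); o=-W["R"].T@W["t"]
print("cam in tool",Rt.T@(o-manip.read_eef_pos()), "\n",Rt.T@W["R"].T)
E
```

```text
A [ 522.069893   -300.96025638   18.        ] [ 521.01439117 -302.03581781   18.        ]
B [455.61421315 251.10382451  18.        ] [451.27077352 247.4213213   18.        ]
[[606.32232768 -50.13331586 101.        ]
 [562.86437092 -44.91172587 101.        ]
 [569.2147353    7.2903767  101.        ]
 [612.00510332   1.34293568 101.        ]] [587.60163431 -21.60293233 101.        ]
[[563.92562975   1.61980889 101.        ]
 [607.77112379  -4.13923355 101.        ]
 [601.65013322 -55.92445718 101.        ]
 [558.21401869 -49.70584698 101.        ]] [582.89022636 -27.0374322  101.        ]
cam in tool [  66.75565969   -0.48839398 -127.77093257] 
 [[-6.18574385e-04 -9.64350483e-01 -2.64627593e-01]
 [ 9.99999575e-01 -7.77298004e-04  4.95086632e-04]
 [-6.83131532e-04 -2.64627174e-01  9.64350555e-01]]
```

```bash
cat >> h.py <<'E'
from scipy.spatial.transform import Rotation as Ro
def ori(deg): return (Ro.from_euler("z",deg,degrees=True)*Ro.from_euler("x",180,degrees=True)).as_quat()
E
python3 - <<'E'
from h import *
S=manip.camera_info("scene"); D=manip.camera_info("side")
for n,a,b,z in (("g1",(440,294),(235,193),18),("g2",(354,318),(329,207),18),("cup",(233,153),(364,458),60),("loupe",(328,183),(244,345),32),("collar",(393,254),(242,240),14),("spray",(222,222),(437,270),160),("glue",(297,331),(402,162),150),("vblk",(203,196),(445,400),25)):
    print(n,((onplane(S,a,z)+onplane(D,b,z))/2).round())
p=lambda *x:np.array(x,float)
for n,X,ps in (("mag",p(585,-24,230),[82.4,172.4,-7.6]),("A",p(521.5,-301.5,150),[60,0,-30,90]),("B",p(453,249,150),[119,60,180,90,150])):
    for s in ps:
        j=manip.ik(X,ori(s)); print(n,s,None if j is None else np.round(j,2))
E
```

```text
g1 [344. 295.  18.]
g2 [570. 207.  18.]
cup [ 523. -445.   60.]
loupe [ 343. -180.   32.]
collar [353. 127.  14.]
spray [ 717. -154.  160.]
glue [737. 192. 150.]
vblk [ 686. -362.   25.]
mag 82.4 [-0.08  0.12  1.83 -0.    1.19  0.05]
mag 172.4 [-0.08  0.12  1.83  0.    1.19 -1.52]
mag -7.6 [-0.08  0.12  1.83 -0.    1.19  1.62]
A 60 [-0.57  0.22  1.87 -0.    1.05 -0.04]
A 0 [-0.57  0.22  1.87 -0.    1.05  1.01]
A -30 [-0.57  0.22  1.87 -0.    1.05  1.53]
A 90 [-0.57  0.22  1.87  0.    1.05 -0.57]
B 119 [ 0.45  0.06  2.05 -0.    1.03 -0.05]
B 60 [ 0.45  0.06  2.05 -0.    1.03  0.98]
B 180 [ 0.45  0.06  2.05  0.    1.03 -1.12]
B 90 [ 0.45  0.06  2.05 -0.    1.03  0.45]
B 150 [ 0.45  0.06  2.05  0.    1.03 -0.59]
```

```bash
python3 - <<'E'
from h import *
import pickle
out={};ims=[]
for n,X,ps in (("B",(453,249,150),119),("m1",(585,-24,230),172.4),("m2",(585,-24,230),-7.6),("A",(521.5,-301.5,150),60)):
    manip.movep(X,ori(ps)); manip.dwell(.2)
    c=manip.camera_info("wrist"); im=manip.get_image("wrist"); cv2.imwrite(f"pics/w_{n}.png",im)
    out[n]=(c,np.array(manip.read_eef_pos()),np.array(manip.read_orientation()))
    ims.append(cv2.resize(im[140:340,190:450],None,fx=1.5,fy=1.5,interpolation=cv2.INTER_CUBIC))
pickle.dump(out,open("cams.pkl","wb"))
cv2.imwrite("pics/c2.png",np.vstack([np.hstack(ims[:2]),np.hstack(ims[2:])]))
print(manip.read_t(),out["m1"][1],out["m2"][1])
E
```

```text
8.15 [584.762768   -23.14242689 229.75887946] [584.99499679 -23.99424056 229.98986801]
```

View pics/c2.png

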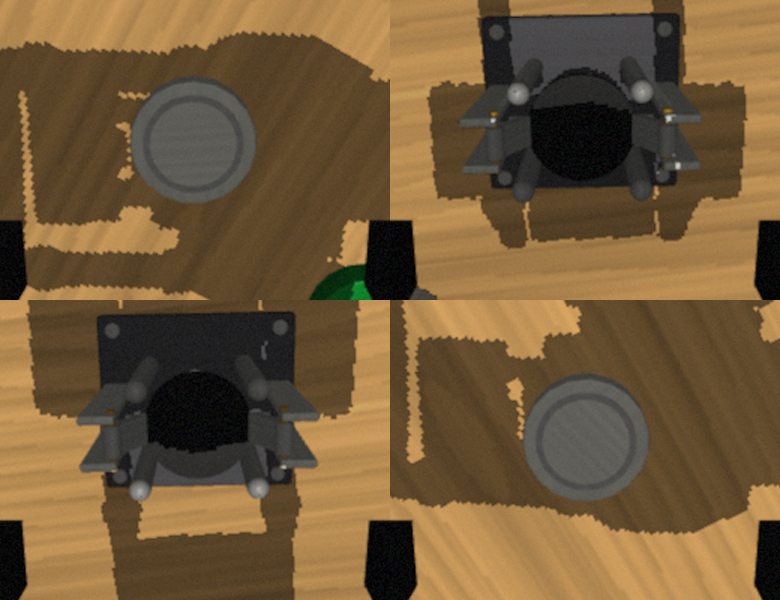

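```bash
python3 - <<'E'
import cv2,numpy as np
g=lambda i:(255*(i/255.)**.5).astype(np.uint8)
def c(n,u,v,w,h,k): return cv2.resize(g(cv2.imread(f"pics/w_{n}.png")[v:v+h,u:u+w]),None,fx=k,fy=k,interpolation=cv2.INTER_CUBIC)
# m1 posts around u=190+(518-390)/1.5=275..357, v=140+92/1.5=201..267 ; m2 u=279..362, v=140+88/1.5=199..267
top=np.hstack([c("m1",266,185,100,90,4),c("m2",270,185,100,90,4)])
bot=np.hstack([c("B",269,183,100,100,2.4),c("A",269,180,100,100,2.4)])
bot=np.hstack([bot,np.zeros((240,800-bot.shape[1],3),np.uint8)])
cv2.imwrite("pics/c3.png",np.vstack([top,bot]))
E
```

```text
(no output)
```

View pics/c3.png

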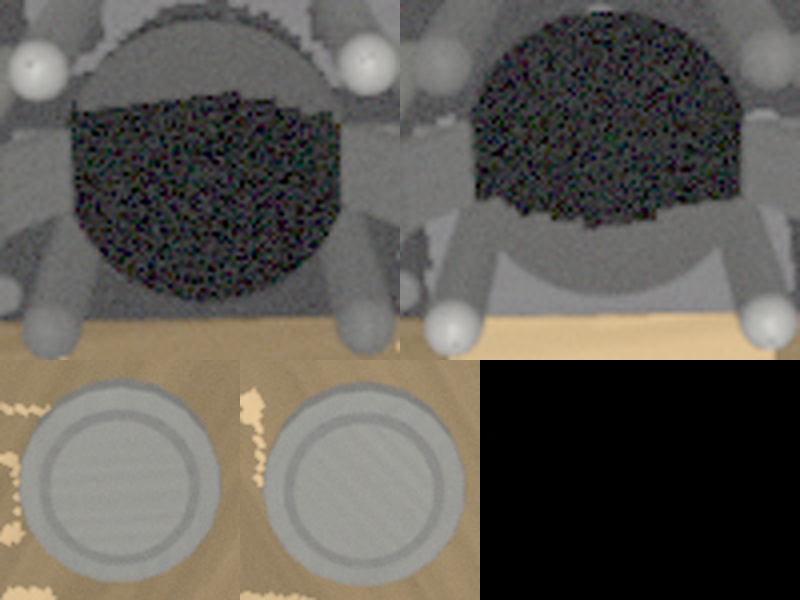

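```bash
python3 - <<'E'
from h import *
import pickle
o=pickle.load(open("cams.pkl","rb"))
q=lambda x,y,u,v,k:(u+(x+.5)/k-.5,v+(y+.5)/k-.5)
M={}
for n,P,u in (("m1",[(38,70),(369,66),(52,330),(367,327)],266),("m2",[(42,64),(370,60),(54,328),(370,321)],270)):
    X=np.array([onplane(o[n][0],q(*p,u,185,4),96) for p in P]); M[n]=X.mean(0)
    h=X[1]-X[0]+X[3]-X[2]; v=X[2]-X[0]+X[3]-X[1]
    print(n,M[n].round(2),np.linalg.norm(h)/2,np.linalg.norm(v)/2,"yaw",np.degrees(np.arctan2(h[1],h[0])),np.degrees(np.arctan2(v[1],v[0])))
m=(M["m1"]+M["m2"])/2; print("mag",m)
R=lambda n:Ro.from_quat(o[n][2]).as_matrix()
b=[R(n).T@(M[n]-m) for n in M]; print("b tool",np.round(b,2)); b=np.mean(b,0)
for n,x,y,v in (("B",120,126,183),("A",124,129,180)):
    X=onplane(o[n][0],q(x,y,269,v,2.4),18); print(n,X.round(2),(X-R(n)@b).round(2))
E
```

```text
m1 [586.27 -25.68  96.  ] 53.16751198948866 44.34505969139288 yaw 83.05648466157857 -6.390431904090496
m2 [585.45 -25.89  96.  ] 53.039064874739175 44.68113470074386 yaw -96.59316640224283 173.70108228057737
mag [585.85596318 -25.78495587  96.        ]
b tool [[-0.39  0.15 -0.  ]
 [-0.39  0.15  0.  ]]
B [453.73 248.12  18.  ] [453.4  248.38  18.  ]
A [ 523.26 -301.56   18.  ] [ 523.32 -301.15   18.  ]
```

```bash
cat >> h.py <<'E'
MAG=np.array([585.9,-25.8]); MQ=ori(83.3)
def pick(xy,psi):
    manip.gripper_open(); manip.movep([*xy,110],ori(psi)); manip.movel([*xy,21],vel=120)
    manip.gripper_close(); print("gap",manip.read_finger_gap(),"F",manip.read_grasp_force(),manip.read_eef_pos())
    manip.movel([*xy,170],vel=200); manip.movep([*MAG,170],MQ); manip.movel([*MAG,124],vel=120); manip.dwell(.2)
    print("gap",manip.read_finger_gap(),manip.read_eef_pos(),manip.read_force(),"t",manip.read_t())
E
python3 - <<'E'
from h import *
pick((523.3,-301.2),60)
for n in ("side","wrist"): cv2.imwrite(f"pics/h_{n}.png",manip.get_image(n))
g=cv2.resize(cv2.imread("pics/h_side.png")[200:310,300:410],None,fx=4,fy=4,interpolation=cv2.INTER_CUBIC)
w=cv2.resize(cv2.imread("pics/h_wrist.png")[:,100:540],(400,440)); g=g[:,:400]
cv2.imwrite("pics/c4.png",np.hstack([g,w]))
E
```

```text
gap 55.31659981092718 F 30.00028967857361 [ 523.28580169 -301.20592696   21.2047733 ]
gap 55.28461501107977 [586.7837476  -26.03830033 125.20881114] [-0.49583781  0.47525436 -1.74415206] t 12.85
```

View pics/c4.png

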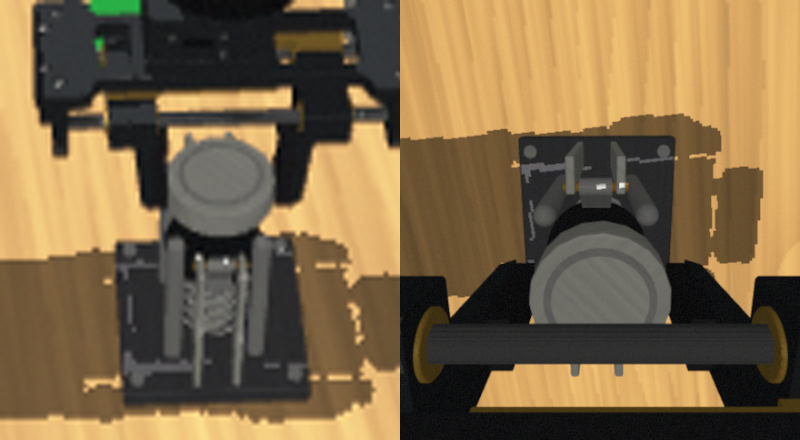

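The side view (left) shows blank A held level above the posts. The wrist view (right) shows it centred between the fingers at about (600,295). I'll let the arm settle, then insert and push.

```bash
cat >> h.py <<'E'
def fix(z):
    manip.dwell(.3); e=np.array(manip.read_eef_pos()); print("settled",e.round(2)); return [*MAG,z]
def insert():
    manip.movel(fix(112),vel=60); fix(0); manip.movel([*MAG,99],vel=30); manip.dwell(.2); print("in",np.round(manip.read_eef_pos(),2),np.round(manip.read_force(),1))
def look(n):
    cv2.imwrite(f"pics/{n}.png",np.hstack([cv2.resize(manip.get_image(k)[v:v+100,u:u+100],None,fx=4,fy=4,interpolation=cv2.INTER_CUBIC) for k,u,v in (("scene",245,200),("side",303,210))])); print("t",manip.read_t())
def push():
    manip.gripper_open(); manip.movel([*MAG,150],vel=150); manip.gripper_close(); 
    manip.movel([*MAG,118],vel=100); manip.movel([*MAG,82.5],vel=40); manip.dwell(.3)
    print("push",np.round(manip.read_eef_pos(),2),np.round(manip.read_force(),1))
    manip.movel([*MAG,150],vel=120); manip.dwell(.2); print(np.round(manip.read_force(),1))
E
python3 - <<'E'
from h import *
insert(); print(manip.read_finger_gap(),manip.read_t())
E
```

```text
settled [585.93 -25.73 124.1 ]
settled [585.82 -25.78 111.99]
in [586.33 -25.26  99.18] [0.1 5.  1.2]
55.50608329097668 14.6833
```

```bash
python3 - <<'E'
from h import *
manip.gripper_open(); manip.movel([*MAG,170],vel=150); look("p1")
E
```

```text
t 16.05
```

View pics/p1.png

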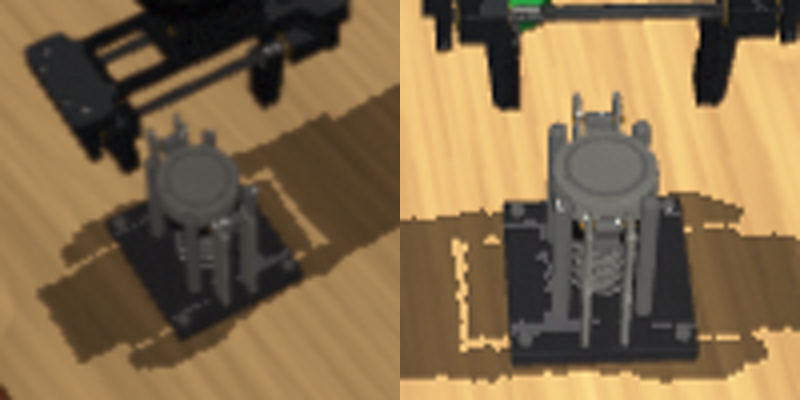

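The blank sits flat between the posts, with its top at about (200,178) in the scene crop and (605,165) in the side crop. Next is the push.

```bash
python3 - <<'E'
from h import *
push(); manip.movel([*MAG,170],vel=150); look("p2")
E
```

```text
push [588.52 -26.02  84.83] [ 1.4 -0.4  6.1]
[0.1 0.2 0.5]
t 20.95
```

View pics/p2.png

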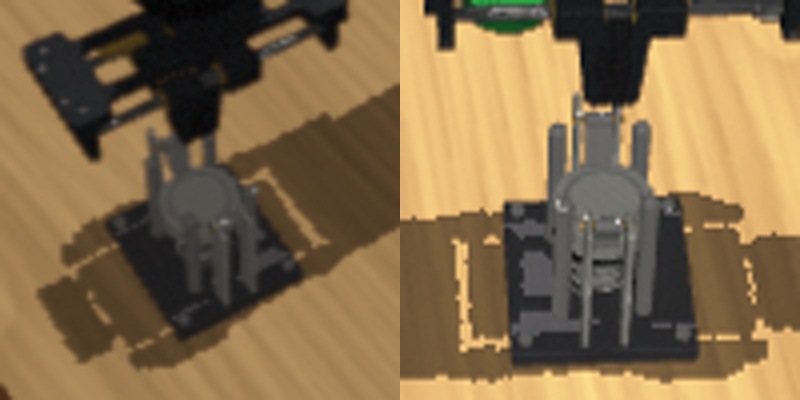

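```bash
python3 - <<'E'
from h import *
manip.movel([*MAG,230],vel=200); manip.dwell(.3)
ims=[]
for k,u,v,w,k2 in (("wrist",265,180,100,4),("side",313,220,80,5)):
    c=manip.camera_info(k); im=manip.get_image(k)
    print(k,[proj(c,[*MAG,z]).round(1) for z in (71,96)])
    d=cv2.resize((255*(im[v:v+w,u:u+w]/255.)**.6).astype(np.uint8),None,fx=k2,fy=k2,interpolation=cv2.INTER_CUBIC)
    for z,col in ((71,(0,255,0)),(80,(0,0,255))):
        for t in np.arange(0,6.28,.2):
            p=(proj(c,[MAG[0]+28*np.cos(t),MAG[1]+28*np.sin(t),z])-[u,v])*k2
            cv2.circle(d,tuple(int(x) for x in p),1,col,-1)
    ims.append(d)
cv2.imwrite("pics/p3.png",np.hstack(ims)); print(manip.read_t())
E
```

```text
wrist [array([320.5, 224.2]), array([320.5, 233. ])]
side [array([354.1, 259.7]), array([354.5, 251.6])]
21.8
```

View pics/p3.png

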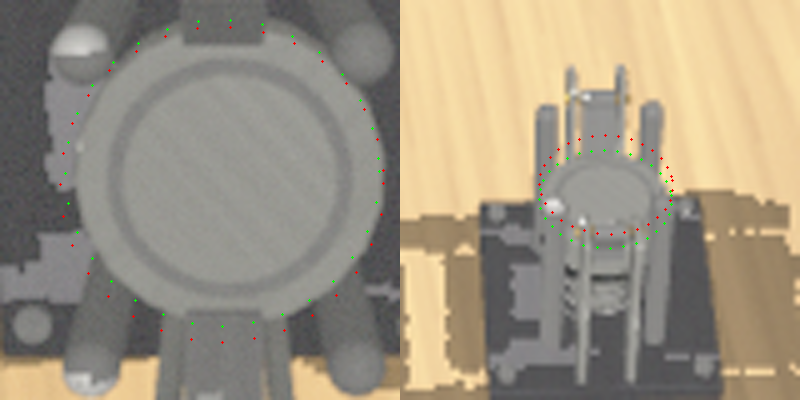

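Both catches lie over the blank's edge, at about (225,35) and (225,320) in the wrist crop, and its outline matches a top at 71 mm. Blank A is latched, so I'll load blank B.

```bash
sed -i 's/82.5\],vel=40); manip.dwell(.3)/81.8],vel=35); manip.dwell(.7)/' h.py; python3 - <<'E'
from h import *
pick((453.4,248.4),119); insert(); print(manip.read_finger_gap())
manip.gripper_open(); manip.movel([*MAG,170],vel=150); look("p4")
E
```

```text
gap 55.20076914306437 F 30.00017613172531 [453.47260761 248.46973292  21.16396728]
gap 55.28205858517771 [586.7690225  -25.72123454 125.2070668 ] [ 0.0147096   0.37457516 -1.33092569] t 28.6417
settled [586.05 -25.88 124.28]
settled [586.08 -25.82 112.22]
in [586.02 -25.54  99.29] [-1.1  2.   5.8]
55.16474463941948
t 31.7417
```

View pics/p4.png

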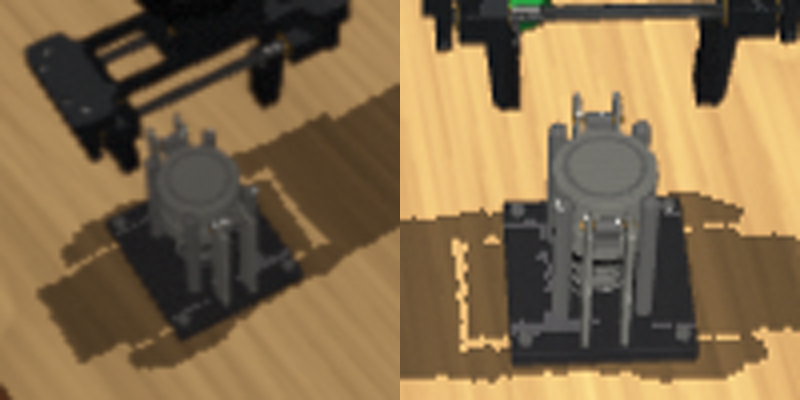

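Blank B rests flat on the catches at (200,178) and (605,165), the same as the first. Now I'll push it.

```bash
python3 - <<'E'
from h import *
push(); manip.movel([*MAG,230],vel=200); manip.dwell(.3)
ims=[]
for k,u,v,w,k2 in (("wrist",265,180,100,4),("side",313,220,80,5)):
    im=manip.get_image(k)
    ims.append(cv2.resize((255*(im[v:v+w,u:u+w]/255.)**.6).astype(np.uint8),None,fx=k2,fy=k2,interpolation=cv2.INTER_CUBIC))
cv2.imwrite("pics/p5.png",np.hstack(ims)); print(manip.read_t())
E
```

```text
push [589.22 -25.93  84.83] [1.5 0.5 8.7]
[ 0.4 -0.   0.6]
37.7583
```

View pics/p5.png

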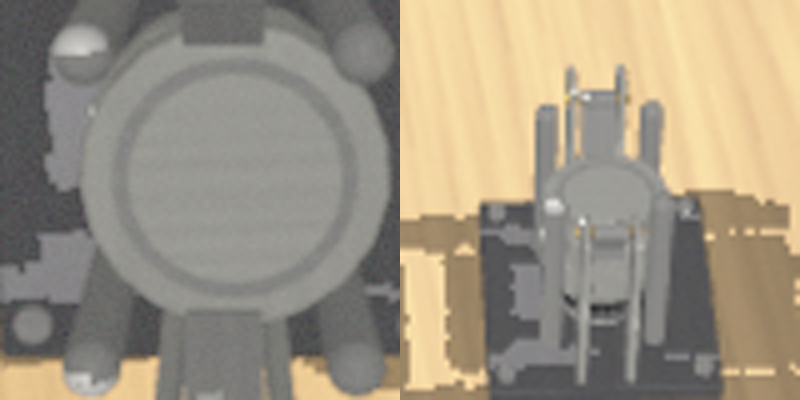

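Both catches lie over the top blank's edge, at about (225,35) and (225,320). Its top is where the first blank's was, and the side view shows a pile of two on a lower platform. I'm handing the job in.

```bash
python3 -c "
from bench import manip
print(manip.close_job())"
```

```text
the job is handed in; nothing more can be done
None
```

Both blanks were pushed down one at a time; the last pictures, taken before I handed the job in at about 38 s, show the two stacked under closed catches, and I saw no contact with the other things on the bench, though I took no final picture of them.

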